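Sort out the mixed-up canister lids

ROBOT

A 7-joint arm with a two-finger parallel gripper is mounted at the origin on the work surface; the furniture and walls round the work are solid. World frame = base frame: x ahead of the robot, y to its left, z up, the work surface at z = 0. Lengths are in m, angles in rad, forces in N, time in s.
With the tool pointing down it reaches from about 0.35 to 0.9 m from the base axis. Payload 8.1 kg.
Tool frame: the origin (TCP) lies where the fingers leave the gripper's body, on its centre line; the fingertips stand 66 mm ahead of it and the grasp point (between the pads) lies 47 mm ahead of it; z points along the fingers, y is the line along which they close (so a half turn about z gives the same grasp; the last joint's range is limited). The gripper opens to 92 mm and grips with 3 to 60 N. Pads are 19 mm wide; open, the fingers measure 130 mm over their backs; the gripper's body (75 mm by 190 mm) begins 47 mm behind the grasp point.
Start: joints at [1.227, 0.434, 0.025, 1.573, -0.012, 1.134, -0.075], TCP at [0.149, -0.607, 0.292] pointing down, gripper open.
Joint ranges: [-2.62, 2.62], [-0.44, 2.09], [-1.27, 1.32], [0.08, 2.57], [-1.32, 4.46], [0.12, 2], [-2.74, 2.74]. Speed limits (rad/s): [2.22, 2.22, 3.01, 3.01, 3.14, 3.14, 3.14].

INTERFACE

Orientations are given as a rotation vector (axis times angle).
In Python, from cell import arm gives the robot as it stands.
- The arm moves only by the tool send_rows, never from a script. Its argument "motion" is text: rows parted by semicolons, each of 7 numbers parted by spaces: the closure, from 0 (fully open) to 1 (shut), then the shift along the world's x, y, z in m, then the turn, a rotation vector about the world's x, y, z in degrees. A call has 1 to 5 rows; each row shifts and turns the commanded pose from where the row before left it; what a row does not reach is not made up. A row lasts 1/8 s, in which the tool goes at most 62.5 mm and 10.7 degrees, less where a joint would pass 70% of its speed; a pose out of reach is approached as far as the arm can. A call is refused whole if a number of a shift passes 0.0625 or a number of a turn 10.7, either way. A call with a gripper value outside its range is refused whole. The fingers move at their own pace and stop on an object; "force" is the grip in N (left out, the last holds). Time passes only in rows, so rows that do not move let the fingers close. It gives the time, the measured TCP pose, the force, the opening and the grip force at its end, in the units of the state.
- arm.observe(): the state, without advancing time (a new reading comes with each control period).
- arm.get_image(name): name is "side" or "top"; returns (picture, depth): 420x560x3 uint8, blue, green, red; 420x560 float32, m along the optical axis (not along the pixel's ray), 0 where there is no reading.
- arm.camera_model(name): a dict with "fx", "fy", "cx", "cy" (pixels), "view" (4x4, takes a point from world to camera coordinates). Camera axes: x right, y down, z forward; pixel columns grow to the right and rows downward; lengths in m; the calibration is good to about 2 mm. A picture is of the moment at which its call begins. camera_model takes no time and is no camera call.
- arm.sign_off(): hands the job in; it is judged then, once.
The state is a dict: "clock": time; "joints": joint angles; "dq": joint speeds; "joint_efforts": joint torques, N m; "position": TCP position; "ee_rot": TCP orientation; "force": force on the tool from outside, world axes, zero at the start; "ft_torque": the same for the moment, N m; "width": opening from 0.0 (shut) to 1.0 (fully open); "gripper_force": force on a finger pad.
Only numpy, scipy, OpenCV 4.12 (cv2) and the standard library are available. Lean on these libraries where they do the work, as an engineer would, in place of code of your own. Each camera call takes 0.05 s, during which the arm holds its last target. There are 200 camera calls.

TASK

After the washing-up the lids went back on the wrong kitchen canisters (now and then one is right by chance): give every canister the lid of its own colour, fully home and level on its rim. Every canister is covered at first; the empty plate is free to rest a lid on meanwhile. Leave the canisters standing where they are, and set the lids down gently, never letting one drop - they chip.

Things in the scene. Friction and masses are not known exactly. Their poses are not given: they have to be found in the camera images.
- jar_blue: open round stoneware canister glazed blue, standing loose on the worktop (0.9 kg): 108 mm wide, shoulder drawn in to a neck; rim at 108 mm, 84 mm across outside, mouth 72 mm across inside (clear to 30 mm below the rim). Origin: centre of its underside, z up along its axis.
- jar_red: open round stoneware canister glazed brick red, standing loose on the worktop (0.9 kg): 108 mm wide, shoulder drawn in to a neck; rim at 108 mm, 84 mm across outside, mouth 72 mm across inside (clear to 30 mm below the rim). Origin: centre of its underside, z up along its axis.
- jar_yellow: open round stoneware canister glazed mustard yellow, standing loose on the worktop (0.9 kg): 108 mm wide, shoulder drawn in to a neck; rim at 108 mm, 84 mm across outside, mouth 72 mm across inside (clear to 30 mm below the rim). Origin: centre of its underside, z up along its axis.
- jar_green: open round stoneware canister glazed green, standing loose on the worktop (0.9 kg): 108 mm wide, shoulder drawn in to a neck; rim at 108 mm, 84 mm across outside, mouth 72 mm across inside (clear to 30 mm below the rim). Origin: centre of its underside, z up along its axis.
- lid_blue: loose lid glazed blue, 0.13 kg, round: cork stopper below (52 mm across at its underside, tapering out to 67 mm, 14 mm deep), disc 80 mm across (14 to 22 mm up), knob 24 mm across on top (22 to 50 mm up) to pinch from above. Fits every canister. Origin: centre of the stopper's underside, z up; seated, the disc rests on the rim and the origin is 94 mm above the canister's.
- lid_red: loose lid glazed brick red, 0.13 kg, round: cork stopper below (52 mm across at its underside, tapering out to 67 mm, 14 mm deep), disc 80 mm across (14 to 22 mm up), knob 24 mm across on top (22 to 50 mm up) to pinch from above. Fits every canister. Origin: centre of the stopper's underside, z up; seated, the disc rests on the rim and the origin is 94 mm above the canister's.
- lid_yellow: loose lid glazed mustard yellow, 0.13 kg, round: cork stopper below (52 mm across at its underside, tapering out to 67 mm, 14 mm deep), disc 80 mm across (14 to 22 mm up), knob 24 mm across on top (22 to 50 mm up) to pinch from above. Fits every canister. Origin: centre of the stopper's underside, z up; seated, the disc rests on the rim and the origin is 94 mm above the canister's.
- lid_green: loose lid glazed green, 0.13 kg, round: cork stopper below (52 mm across at its underside, tapering out to 67 mm, 14 mm deep), disc 80 mm across (14 to 22 mm up), knob 24 mm across on top (22 to 50 mm up) to pinch from above. Fits every canister. Origin: centre of the stopper's underside, z up; seated, the disc rests on the rim and the origin is 94 mm above the canister's.
- plate: empty cream side plate with a green line, 200 mm across, loose on the worktop, rim 20 mm high, flat middle 120 mm across and 8 mm above the worktop: a free place on which a lid can rest on its stopper for the time being. Origin: centre of its underside.
Not all that is in view belongs to the job. Leave any black or grey look-alike of the lid_red alone.

How it is judged:
At the end, for the whole second after the job is handed in: each of the four lids sits in the canister of its own colour: centred within 6 mm, level within 0.06 rad, its disc within 3 mm of the rim; every canister upright and within 40 mm of where it first stood; all lids released and at rest (horizontal distance between lid_blue and jar_blue below 0.006 m and z of lid_blue in the frame of jar_blue between 0.09 and 0.097 m and angle between each of lid_blue, lid_red, lid_yellow, lid_green's own z axis and vertical below 0.06 rad and angle between each of jar_blue, jar_red, jar_yellow, jar_green's own z axis and vertical below 0.05 rad and linear speed of each of lid_blue, lid_red, lid_yellow, lid_green below 0.02 m/s and distance of each of jar_blue, jar_red, jar_yellow, jar_green from where it was at the start of the episode below 0.04 m and horizontal distance between lid_red and jar_red below 0.006 m and z of lid_red in the frame of jar_red between 0.09 and 0.097 m and horizontal distance between lid_yellow and jar_yellow below 0.006 m and z of lid_yellow in the frame of jar_yellow between 0.09 and 0.097 m and horizontal distance between lid_green and jar_green below 0.006 m and z of lid_green in the frame of jar_green between 0.09 and 0.097 m); the robot touches nothing.
It fails at once if a canister is knocked over or pushed off its place (tilted over 25 degrees or shifted over 60 mm) (angle between any of jar_blue, jar_red, jar_yellow, jar_green's own z axis and vertical above 0.44 rad or distance of any of jar_blue, jar_red, jar_yellow, jar_green from where it was at the start of the episode above 0.06 m).
It fails at once if a lid is dropped or thrown (out of the fingers and moving faster than 0.5 m/s, as after a fall of about 13 mm) ((linear speed of lid_blue above 0.5 m/s and contact force between lid_blue and the fingers below 0.05 N) or (linear speed of lid_red above 0.5 m/s and contact force between lid_red and the fingers below 0.05 N) or (linear speed of lid_yellow above 0.5 m/s and contact force between lid_yellow and the fingers below 0.05 N) or (linear speed of lid_green above 0.5 m/s and contact force between lid_green and the fingers below 0.05 N)).
It also fails if it takes over 128 s, if anything falls off the work surface, if the arm or the gripper's body presses on something with over 40 N, if the wrist force passes 120 N, or if a joint passes its speed limit or range.

## Working session

There is one attempt and no reset: what is moved stays moved. The work goes in short steps, Python scripts to look and compute and a tool call to move; the robot and the scene stay as the last step left them, time stands still between calls to the robot, and variables do not carry over. Pictures are saved under pics/ and viewed, at most 14 in all, crops included, and the job is handed in when it is done.

Besides the shell and the picture viewer there is one more tool, called after ">>>" as name(argument=value, ...), one argument or row to a line, values as JSON. send_rows: Moves the arm, as the interface text tells. Its arguments: {"type":"object","properties":{"motion":{"type":"string"},"force":{"type":"number"}},"required":["motion"]}

```bash
mkdir -p pics; ls; python3 - <<'E'
from cell import arm
import cv2,numpy as np
for n in("top","side"):
    p,d=arm.get_image(n); cv2.imwrite(f"pics/{n}0.png",p); np.save(f"{n}0.npy",d)
    m=arm.camera_model(n); print(n,m["fx"],m["cx"],m["cy"]); print(np.round(np.linalg.inv(m["view"]),3))
print(arm.observe())
E
```

```text
pics
top 463.51672022965397 286.2880319068252 213.63845148202526
[[ 0.013 -0.983  0.183  0.262]
 [-1.    -0.018 -0.025  0.021]
 [ 0.028 -0.182 -0.983  1.348]
 [ 0.     0.     0.     1.   ]]
side 433.94402871560635 275.25585295498576 208.97737093143408
[[-0.919 -0.211  0.332  0.059]
 [-0.394  0.479 -0.785  1.019]
 [ 0.006 -0.852 -0.524  0.777]
 [ 0.     0.     0.     1.   ]]
{'clock': 0.1, 'joints': array([ 1.22739016,  0.4351648 ,  0.02497542,  1.5739796 , -0.01160262,
        1.13401876, -0.07510259]), 'dq': array([-0.00060967, -0.00023742,  0.00099497, -0.00265286, -0.00061037,
       -0.00045881,  0.00121226]), 'joint_efforts': array([ 2.84026399e-03, -6.69128823e+01,  9.88118649e-01, -3.15145576e+01,
       -6.04369864e-02,  3.75125441e-02,  5.37027319e-06]), 'position': array([ 0.14892456, -0.60662699,  0.29152653]), 'ee_rot': array([-3.11747857e+00, -3.77060607e-01,  4.67652143e-04]), 'force': array([ 0.63606472,  0.69500984, -0.41047   ]), 'ft_torque': array([-0.06082963,  0.07188646, -0.02875889]), 'gripper_force': 0.0, 'width': 0.9998486299192959}
```

View pics/top0.png

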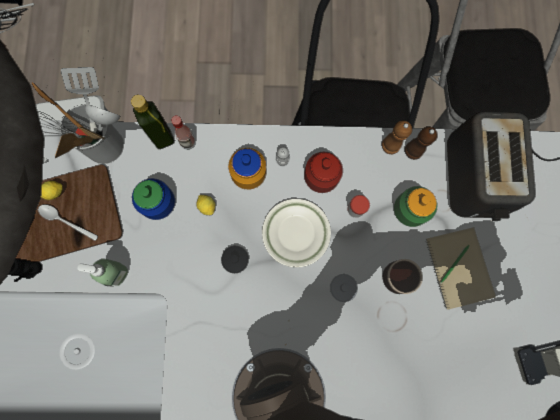

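View pics/side0.png

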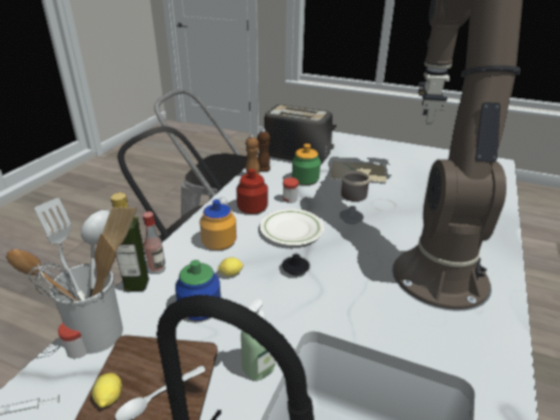

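The top view shows the blue jar wearing the green lid at (152,198), yellow wearing blue at (248,167), red correct at (323,172), and green wearing yellow at (417,205). The plate is at (296,232). The side view agrees. Next I'll measure them.

```bash
cat > h.py <<'E'
import numpy as np,cv2
from cell import arm
def cloud(n):
    p,d=arm.get_image(n); m=arm.camera_model(n)
    v,u=np.mgrid[:420,:560]
    c=np.stack([(u-m["cx"])/m["fx"]*d,(v-m["cy"])/m["fy"]*d,d,np.ones_like(d)],-1)
    return p,(c@np.linalg.inv(m["view"]).T)[...,:3],d
def ray(n,u,v,z):
    m=arm.camera_model(n);T=np.linalg.inv(m["view"])
    r=T[:3,:3]@[(u-m["cx"])/m["fx"],(v-m["cy"])/m["fy"],1]
    return T[:3,3]+r*(z-T[2,3])/r[2]
def mask(p,col):
    H=cv2.cvtColor(p,cv2.COLOR_BGR2HSV);h,s,v=cv2.split(H)
    R={"blue":(105,130),"green":(45,85),"yellow":(10,30)}
    ok=(s>110)&(v>40)
    if col=="red": return ok&((h<8)|(h>172))
    a,b=R[col];return ok&(h>=a)&(h<=b)
def fitc(P):  # algebraic circle
    A=np.c_[P[:,:2],np.ones(len(P))];s=np.linalg.lstsq(A,(P[:,:2]**2).sum(1),rcond=None)[0]
    c=s[:2]/2;return c,np.sqrt(s[2]+c@c)
E
cat > m.py <<'E'
from h import *
S={"jb":(152,198),"jy":(248,167),"jr":(323,172),"jg":(417,205)}
for n in("top","side"):
    p,X,d=cloud(n)
    z=X[...,2]
    for k,(u,v) in S.items():
        c=ray("top",u,v,.12)
        near=(np.hypot(X[...,0]-c[0],X[...,1]-c[1])<.075)&(d>0)
        kn=near&(z>.139)&(z<.16); P=X[kn]
        di=near&(z>.110)&(z<.12); Q=X[di]
        print(n,k,"knob",len(P),np.round((P.min(0)+P.max(0))/2,4) if len(P) else "",np.round(np.ptp(P[:,:2],axis=0),3) if len(P) else "", "disc",len(Q),np.round((Q.min(0)+Q.max(0))/2,4),np.round(np.ptp(Q,axis=0),3))
    c=ray("top",296,232,.02);near=(np.hypot(X[...,0]-c[0],X[...,1]-c[1])<.13)&(z>.013)&(z<.04)
    Q=X[near];print(n,"plate",np.round((Q.min(0)+Q.max(0))/2,4),np.ptp(Q,axis=0))
    near=(np.hypot(X[...,0]-c[0],X[...,1]-c[1])<.05);print("mid z",np.median(z[near]))
for col,(u,v) in {"green":S["jb"],"blue":S["jy"],"red":S["jr"],"yellow":S["jg"]}.items():
    p,X,d=cloud("top")
    m=np.zeros((420,560),np.uint8);cv2.circle(m,(u,v),30,1,-1)
    mk=(mask(p,col)&(m>0)).astype(np.uint8)
    cs=max(cv2.findContours(mk,0,2)[0],key=cv2.contourArea);(a,b),r=cv2.minEnclosingCircle(cs)
    print(col,a,b,r,np.round(ray("top",a,b,.116),4))
E
python3 m.py
```

```text
top jb knob 65 [0.5393 0.3641 0.146 ] [0.023 0.022] disc 520 [0.5384 0.3647 0.115 ] [0.081 0.082 0.01 ]
top jy knob 62 [0.6345 0.1006 0.145 ] [0.023 0.022] disc 503 [0.6345 0.1011 0.115 ] [0.084 0.08  0.01 ]
top jr knob 60 [ 0.6278 -0.1166  0.1455] [0.022 0.02 ] disc 499 [ 0.6271 -0.1161  0.115 ] [0.083 0.078 0.01 ]
top jg knob 61 [ 0.5326 -0.3811  0.1452] [0.023 0.021] disc 525 [ 0.5315 -0.3816  0.115 ] [0.08 0.08 0.01]
top plate [ 0.4555 -0.0421  0.0233] [0.19732769 0.19751602 0.02056657]
mid z 0.010161272067168992
side jb knob 78 [0.5375 0.3635 0.1441] [0.025 0.025] disc 512 [0.5359 0.3657 0.115 ] [0.08  0.081 0.01 ]
side jy knob 48 [0.6328 0.1015 0.1442] [0.026 0.02 ] disc 259 [0.6303 0.102  0.1151] [0.08 0.08 0.01]
side jr knob 35 [ 0.6248 -0.1169  0.1447] [0.022 0.025] disc 179 [ 0.6243 -0.1153  0.115 ] [0.079 0.08  0.01 ]
side jg knob 28 [ 0.5295 -0.3822  0.1446] [0.023 0.021] disc 130 [ 0.5274 -0.3832  0.115 ] [0.079 0.084 0.01 ]
side plate [ 0.4634 -0.0442  0.0202] [0.21827441 0.20125239 0.01441924]
mid z 0.011180099793080933
green 147.5 194.0 14.77338695526123 [0.5387 0.3653 0.116 ]
blue 246.1475372314453 161.9262237548828 13.764310836791992 [0.6343 0.1019 0.116 ]
red 322.0545654296875 171.5236053466797 20.155839920043945 [ 0.6112 -0.1076  0.116 ]
yellow 421.69512939453125 201.69512939453125 14.845325469970703 [ 0.5313 -0.3811  0.116 ]
```

```bash
python3 - <<'E'
from h import *
from scipy.spatial.transform import Rotation as R
print(np.round(R.from_rotvec(arm.observe()["ee_rot"]).as_matrix(),3))
Z=np.full((30,50),0.)
for n in("top","side"):
    p,X,d=cloud(n);X=X[d>0]
    X=X[(X[:,2]<.5)&(X[:,2]>0)]
    i=np.floor((X[:,0]-.3)/.02).astype(int);j=np.floor((.5-X[:,1])/.02).astype(int)
    ok=(i>=0)&(i<24)&(j>=0)&(j<50);np.maximum.at(Z,(i[ok],j[ok]),X[ok,2])
print("     "+" ".join(f"{int(round((.49-.02*j)*100)):3d}" for j in range(50)))
for i in range(23,-1,-1): print(f"{.31+.02*i:.2f} "+" ".join(f"{int(z*100):3d}" if z>.03 else "  ." for z in Z[i]))
E
```

```text
[[ 0.971  0.238 -0.   ]
 [ 0.238 -0.971  0.   ]
 [-0.    -0.    -1.   ]]
      49  47  45  43  41  39  37  35  33  31  29  27  25  23  21  19  17  15  13  11   9   7   5   3   1  -1  -3  -5  -7  -9 -11 -13 -15 -17 -19 -21 -23 -25 -27 -29 -31 -33 -35 -37 -39 -41 -43 -45 -47 -49
0.77  27  27   .   .   .   .   .  21  18   .   .   .   .   .   .   .   .   .   .   .   .   .   .   .   .   .   .   .   .   .   .   .   .   .   .   .   .   .   .   .   .   .   .   .   .   .   .   .   .   .
0.75  16  15   .   .   .  20  28  27  21   8  17  11   .   .   .   .   .   .   .   .   .   .   .   .   .   .   .   .   .   .   .   .   .   .   .   .   .   .   .   .  15  16  15   .   .   .   .   .   .  15
0.73  27  22   .   .   .  21  28  27  21  11  18  18   .   .   .   .   .   .   .   .   .   .   .   .   .   .   .   .   .   .   .   .   .   .   .   .   .   .   .   .  16  17  16  15  17  16  15   .   .  18
0.71  28  29  29  28  27  20  27  28  21  11  18  18   .   .   .   .   .   .   .   .   .   .   .   .   .   .   .   .   .   .   .   .   .   .   .   .   .   .   .   .  16  16  16  16  17  17  14   .   .  17
0.
[... 3397 characters left out ...]
.   .   .   .   .   .   .   .   .   .   .   .   8   8   8   8   7   .   .   .   .   .
0.35  19  19  16  11   .   .   .   .   .   .   .   .   .   .   .   .   .   3   .   .   .   .   .   .   .   .   .   .   .   .   .   .   .   .   .   .   .   .   .   8   8   .   .   8   8   .   .   .   3   .
0.33  19  19  19  12   .   .   .   .   .   .   .   .   .   .   .   .   .   .   .   .   .   .   .   .   .   .   .   .   .   .   .   .   .   .   .   .   .   .   .   8   7   .   .   7   8   .   .   .   .   .
0.31  13  19  15   .   .   .   .   .   .   .   .   .   .   .   .   .   .   .   .   .   .   .   .   .   .   .   .   .   .   .   .   .   3   5   5   .   .   .   .   8   8   .   .   8   8   .   .   .   .   .
```

>>> send_rows(
  motion="0 0.048 0.028 0 0 0 9.5;0 0.048 0.028 0 0 0 9.5;0 0.048 0.028 0 0 0 9.5;0 0.048 0.028 0 0 0 9.5",
  force=20,
)

```text
clock: 1.0
position: [0.3424, -0.494, 0.2925]
ee_rot: [2.822, 1.379, 0.0]
force: [0.8, -0.1, -0.4]
width: 1.0
gripper_force: 0.0
```

>>> send_rows(
  motion="0 0.048 0.028 0 0 0 9.5;0 0.048 0.028 0 0 0 9.5;0 0.048 0.028 0 0 0 9.5;0 0.046 0.029 0 0 0 9.5;0 0 0 0 0 0 0",
)

```text
clock: 1.62
position: [0.5352, -0.3773, 0.2921]
ee_rot: [-2.215, -2.228, -0.006]
force: [0.2, -0.7, 0.2]
width: 1.0
gripper_force: 0.0
```

>>> send_rows(
  motion="0 0 0 0 0 0 0;0 0 0 0 0 0 0",
)

```text
clock: 1.88
position: [0.5297, -0.3834, 0.2923]
ee_rot: [2.229, 2.214, -0.002]
force: [-0.6, 0.6, 0.2]
width: 1.002
gripper_force: 0.0
```

>>> send_rows(
  motion="0 0 0 -0.035 0 0 0;0 0 0 -0.035 0 0 0;0 0 0 -0.025 0 0 0;0 0 0 -0.008 0 0 0;0 0 0 0 0 0 0",
)

```text
clock: 2.5
position: [0.5306, -0.3826, 0.1895]
ee_rot: [-2.227, -2.216, 0.0]
force: [-0.1, -0.0, 0.5]
width: 0.999
gripper_force: 0.0
```

>>> send_rows(
  motion="0 0 0 0 0 0 0",
)

```text
clock: 2.62
position: [0.5314, -0.3825, 0.1906]
ee_rot: [2.225, 2.215, 0.001]
force: [-0.3, 0.5, -0.1]
width: 1.0
gripper_force: 0.0
```

```bash
python3 - <<'E'
from h import *
print(arm.observe()["position"]);p,X,d=cloud("top");q,_,_=cloud("side");print(arm.observe()["position"])
cv2.imwrite("pics/g1.png",np.hstack([cv2.resize(p[150:270,360:500],(400,343)),cv2.resize(q[110:215,250:372],(398,343))]))
E
```

```text
[ 0.53144448 -0.38252898  0.19062886]
[ 0.53146665 -0.38233228  0.19046778]
```

View pics/g1.png

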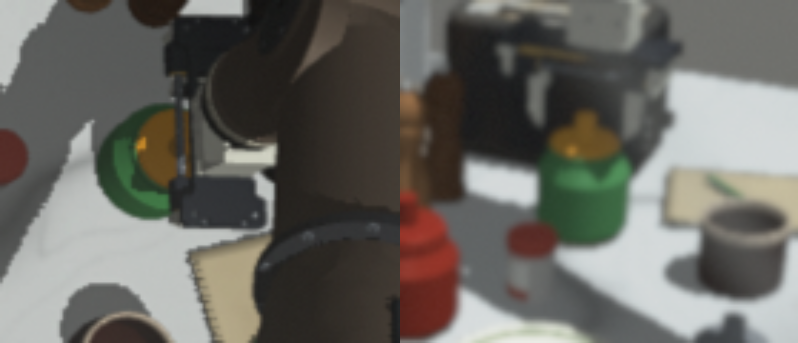

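```bash
python3 - <<'E'
from h import *
for n in("top","side"):
    p,X,d=cloud(n)
    m=(np.abs(X[...,0]-.531)<.15)&(np.abs(X[...,1]+.40)<.12)&(X[...,2]>.15)&(X[...,2]<.42)&(d>0)
    Q=X[m];Q=Q[~((Q[:,1]<-.475)&(Q[:,2]<.2))]
    print(n,len(Q))
    for a in np.arange(.15,.42,.02):
        s=Q[(Q[:,2]>=a)&(Q[:,2]<a+.02)]
        if len(s):print(round(a,2),len(s),np.round(s.min(0),3),np.round(s.max(0),3))
E
```

```text
top 2350
0.15 5 [ 0.578 -0.378  0.158] [ 0.587 -0.373  0.169]
0.17 6 [ 0.58  -0.388  0.17 ] [ 0.584 -0.371  0.189]
0.19 131 [ 0.446 -0.383  0.193] [ 0.617 -0.344  0.21 ]
0.21 304 [ 0.438 -0.418  0.21 ] [ 0.625 -0.343  0.23 ]
0.23 925 [ 0.437 -0.419  0.23 ] [ 0.628 -0.344  0.25 ]
0.25 32 [ 0.482 -0.403  0.25 ] [ 0.487 -0.358  0.269]
0.27 94 [ 0.482 -0.402  0.271] [ 0.545 -0.344  0.29 ]
0.29 238 [ 0.482 -0.406  0.29 ] [ 0.553 -0.343  0.305]
0.31 76 [ 0.49  -0.392  0.318] [ 0.556 -0.337  0.33 ]
0.33 152 [ 0.49  -0.386  0.33 ] [ 0.569 -0.338  0.35 ]
0.35 127 [ 0.491 -0.38   0.35 ] [ 0.56 -0.34  0.37]
0.37 125 [ 0.493 -0.372  0.37 ] [ 0.567 -0.34   0.39 ]
0.39 112 [ 0.496 -0.364  0.39 ] [ 0.578 -0.34   0.41 ]
0.41 23 [ 0.519 -0.348  0.41 ] [ 0.556 -0.339  0.42 ]
side 2058
0.15 64 [ 0.465 -0.397  0.151] [ 0.594 -0.368  0.17 ]
0.17 63 [ 0.46  -0.397  0.17 ] [ 0.595 -0.367  0.19 ]
0.19 133 [ 0.442 -0.416  0.192] [ 0.616 -0.34   0.21 ]
0.21 241 [ 0.435 -0.42   0.21 ] [ 0.623 -0.342  0.23 ]
0.23 368 [ 0.432 -0.423  0.23 ] [ 0.625 -0.336  0.25 ]
0.25 128 [ 0.479 -0.402  0.25 ] [ 0.547 -0.352  0.27 ]
0.27 99 [ 0.478 -0.414  0.27 ] [ 0.546 -0.345  0.29 ]
0.29 183 [ 0.479 -0.419  0.29 ] [ 0.566 -0.342  0.309]
0.31 102 [ 0.487 -0.399  0.31 ] [ 0.57  -0.339  0.33 ]
0.33 146 [ 0.487 -0.392  0.33 ] [ 0.567 -0.339  0.35 ]
0.35 140 [ 0.488 -0.386  0.35 ] [ 0.563 -0.338  0.37 ]
0.37 150 [ 0.489 -0.398  0.37 ] [ 0.567 -0.338  0.39 ]
0.39 164 [ 0.488 -0.392  0.39 ] [ 0.577 -0.338  0.41 ]
0.41 77 [ 0.488 -0.384  0.41 ] [ 0.561 -0.339  0.42 ]
```

The crop shows the gripper above the yellow lid, and the depth cloud puts its centre at (0.531, -0.382), over the knob. I'll close and lift.

>>> send_rows(
  motion="0 0 0 -0.003 0 0 0;0.85 0 0 0 0 0 0;0.85 0 0 0 0 0 0;0.85 0 0 0 0 0 0;0.85 0 0 0 0 0 0",
  force=20,
)

```text
clock: 3.45
position: [0.531, -0.382, 0.1863]
ee_rot: [2.225, 2.217, 0.0]
force: [0.0, -0.1, 0.4]
width: 0.617
gripper_force: 0.0
```

>>> send_rows(
  motion="0.85 0 0 0 0 0 0;0.85 0 0 0 0 0 0;0.85 0 0 0 0 0 0",
)

```text
clock: 3.82
position: [0.5311, -0.382, 0.1863]
ee_rot: [2.225, 2.217, 0.0]
force: [0.3, -0.5, 0.6]
width: 0.29
gripper_force: 0.0
```

>>> send_rows(
  motion="0.85 0 0 0 0 0 0;0.85 0 0 0 0 0 0;0.85 0 0 0 0 0 0",
)

```text
clock: 4.2
position: [0.531, -0.382, 0.1862]
ee_rot: [2.225, 2.217, 0.0]
force: [0.5, 0.8, -0.2]
width: 0.258
gripper_force: 20.0
```

>>> send_rows(
  motion="0.85 0 0 0.01 0 0 0;0.85 0 0 0.02 0 0 0;0.85 0 0 0.03 0 0 0;0.85 0 0 0.02 0 0 0;0.85 0 0 0 0 0 0",
)

```text
clock: 4.82
position: [0.5318, -0.3823, 0.2684]
ee_rot: [2.223, 2.215, 0.001]
force: [0.8, 0.0, -1.7]
width: 0.257
gripper_force: 20.0
```

>>> send_rows(
  motion="0.85 -0.01 0.045 0 0 0 0;0.85 -0.011 0.05 0 0 0 0;0.85 -0.011 0.05 0 0 0 0;0.85 -0.011 0.05 0 0 0 0;0.85 -0.011 0.05 0 0 0 0",
)

```text
clock: 5.45
position: [0.476, -0.1354, 0.2655]
ee_rot: [-2.225, -2.217, 0.001]
force: [1.1, 1.0, -1.1]
width: 0.256
gripper_force: 20.0
```

>>> send_rows(
  motion="0.85 -0.01 0.05 0 0 0 0;0.85 -0.01 0.045 0 0 0 0;0.85 0 0 -0.03 0 0 0;0.85 0 0 -0.05 0 0 0;0.85 0 0 -0.05 0 0 0",
)

```text
clock: 6.08
position: [0.4567, -0.042, 0.1347]
ee_rot: [2.225, 2.217, 0.001]
force: [0.6, -0.5, -1.8]
width: 0.253
gripper_force: 20.0
```

>>> send_rows(
  motion="0.85 0 0 -0.02 0 0 0;0.85 0 0 -0.01 0 0 0;0.85 0 0 0 0 0 0;0.85 0 0 0 0 0 0",
)

```text
clock: 6.58
position: [0.4576, -0.042, 0.107]
ee_rot: [2.225, 2.216, 0.002]
force: [0.0, -0.5, -1.1]
width: 0.256
gripper_force: 20.0
```

>>> send_rows(
  motion="0.85 0 0 -0.003 0 0 0;0.85 0 0 -0.002 0 0 0;0.85 0 0 0 0 0 0;0.85 0 0 0 0 0 0",
)

```text
clock: 7.08
position: [0.4571, -0.042, 0.1013]
ee_rot: [2.225, 2.217, 0.0]
force: [-0.9, 0.3, -2.0]
width: 0.256
gripper_force: 20.0
```

>>> send_rows(
  motion="0.85 0 0 -0.0015 0 0 0;0.85 0 0 0 0 0 0;0.85 0 0 0 0 0 0",
)

```text
clock: 7.45
position: [0.4572, -0.042, 0.1]
ee_rot: [2.225, 2.217, 0.0]
force: [-2.0, -0.5, 5.7]
width: 0.254
gripper_force: 20.0
```

>>> send_rows(
  motion="0.4 0 0 0 0 0 0;0.4 0 0 0 0 0 0;0.4 0 0 0 0 0 0;0.4 0 0 0 0 0 0;0.4 0 0 0.03 0 0 0",
)

```text
clock: 8.07
position: [0.4558, -0.042, 0.1287]
ee_rot: [-2.223, -2.216, 0.004]
force: [0.4, 0.7, 0.5]
width: 0.6
gripper_force: 0.0
```

>>> send_rows(
  motion="0.4 0 0 0.055 0 0 0;0.4 0 0 0.05 0 0 0;0.4 0.01 0.05 0.03 0 0 0;0.4 0.01 0.055 0 0 0 0;0.4 0.01 0.055 0 0 0 0",
)

```text
clock: 8.7
position: [0.4874, 0.1193, 0.2654]
ee_rot: [2.226, 2.215, 0.002]
force: [1.1, -0.4, -0.4]
width: 0.599
gripper_force: 0.0
```

>>> send_rows(
  motion="0.4 0.01 0.055 0 0 0 0;0.4 0.01 0.055 0 0 0 0;0.4 0.011 0.055 0 0 0 0;0.4 0.01 0.0535 0 0 0 0;0.4 0.01 0.028 0 0 0 0",
)

```text
clock: 9.32
position: [0.5371, 0.368, 0.2644]
ee_rot: [-2.221, -2.22, -0.0]
force: [0.9, 0.1, -0.7]
width: 0.599
gripper_force: 0.0
```

>>> send_rows(
  motion="0.4 0 0 0 0 0 0;0.4 0 0 -0.035 0 0 0;0.4 0 0 -0.03 0 0 0;0.4 0 0 0 0 0 0",
)

```text
clock: 9.82
position: [0.5373, 0.3621, 0.1975]
ee_rot: [2.226, 2.216, -0.008]
force: [1.5, 0.9, 0.3]
width: 0.599
gripper_force: 0.0
```

>>> send_rows(
  motion="0.4 0 0 -0.008 0 0 0;0.4 0 0 -0.005 0 0 0;0.4 0 0 0 0 0 0;0.4 0 0 0 0 0 0",
)

```text
clock: 10.32
position: [0.5381, 0.3647, 0.1872]
ee_rot: [2.225, 2.217, 0.001]
force: [-0.3, 0.5, -0.0]
width: 0.6
gripper_force: 0.0
```

```bash
python3 - <<'E'
from h import *
print(arm.observe()["position"])
for n in("top","side"):
    p,X,d=cloud(n)
    m=(np.abs(X[...,0]-.538)<.05)&(np.abs(X[...,1]-.3645)<.05)&(d>0)&mask(p,"green")
    Q=X[m&(X[...,2]>.125)];print(n,len(Q),Q.min(0),Q.max(0))
    if n=="top":
        m=(np.hypot(X[...,0]-.457,X[...,1]+.042)<.05)&(X[...,2]>.05)&(X[...,2]<.08);Q=X[m];print("lid_y knob",len(Q),(Q.min(0)+Q.max(0))/2)
        m=(np.hypot(X[...,0]-.457,X[...,1]+.042)<.06)&(X[...,2]>.024)&(X[...,2]<.036);Q=X[m];print("disc",len(Q),(Q.min(0)+Q.max(0))/2,np.ptp(Q,axis=0))
cv2.imwrite("pics/s1.png",p)
E
```

```text
[0.53813737 0.36470474 0.18723366]Traceback (most recent call last):
  File "<stdin>", line 6, in <module>
    return umr_minimum(a, axis, None, out, keepdims, initial, where)
ValueError: zero-size array to reduction operation minimum which has no identity
```

>>> send_rows(
  motion="0.85 0 0 -0.001 0 0 0;0.85 0 0 0 0 0 0;0.85 0 0 0 0 0 0;0.85 0 0 0 0 0 0;0.85 0 0 0 0 0 0",
)

```text
clock: 11.0
position: [0.538, 0.3646, 0.1857]
ee_rot: [2.225, 2.217, 0.0]
force: [-0.2, -0.1, -0.3]
width: 0.256
gripper_force: 20.0
```

```bash
python3 - <<'E'
from h import *
p,X,d=cloud("side");cv2.imwrite("pics/s1.png",p)
m=(np.hypot(X[...,0]-.457,X[...,1]+.042)<.05)&(X[...,2]>.05)&(X[...,2]<.08);Q=X[m];print("lid_y knob",len(Q),(Q.min(0)+Q.max(0))/2,np.ptp(Q,axis=0))
m=(np.hypot(X[...,0]-.457,X[...,1]+.042)<.06)&(X[...,2]>.024)&(X[...,2]<.036);Q=X[m];print("disc",len(Q),(Q.min(0)+Q.max(0))/2,np.ptp(Q,axis=0))
E
```

```text
lid_y knob 41 [ 0.45535689 -0.04528195  0.0576224 ] [0.01992096 0.02377255 0.01262768]
disc 243 [ 0.45674018 -0.04347013  0.03028743] [0.07951792 0.07829674 0.01116467]
```

View pics/s1.png

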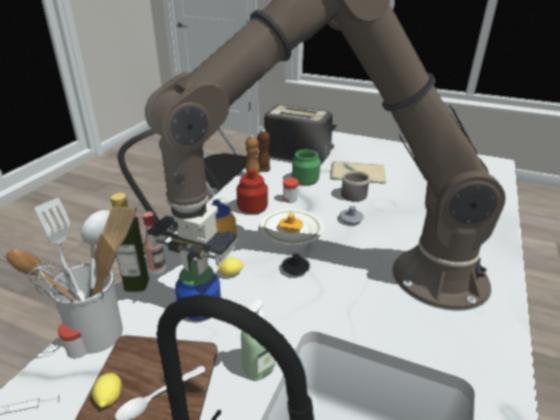

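Side view: the yellow lid rests level on the plate (291,225), the green jar stands open at (306,166), and the green lid is gripped on the blue jar. Next I'll lift it and check the green jar's rim.

>>> send_rows(
  motion="0.85 0 0 0.01 0 0 0;0.85 0 0 0.02 0 0 0;0.85 0 0 0.035 0 0 0;0.85 0 0 0.02 0 0 0;0.85 0 -0.03 0 0 0 0",
)

```text
clock: 11.68
position: [0.5377, 0.3377, 0.2746]
ee_rot: [-2.221, -2.221, -0.01]
force: [0.2, -0.6, -0.9]
width: 0.257
gripper_force: 20.0
```

>>> send_rows(
  motion="0.85 0 -0.05 0 0 0 0;0.85 0 -0.055 0 0 0 0;0.85 -0.001 -0.055 0 0 0 0;0.85 -0.001 -0.055 0 0 0 0;0.85 -0.001 -0.055 0 0 0 0",
)

```text
clock: 12.3
position: [0.5351, 0.063, 0.2724]
ee_rot: [2.224, 2.217, 0.002]
force: [0.6, 0.5, -1.1]
width: 0.257
gripper_force: 20.0
```

```bash
cat > rim.py <<'E'
from h import *
import sys
J={"b":(.538,.3645),"y":(.633,.1015),"r":(.6265,-.1165),"g":(.531,-.3815)}
print(arm.observe()["position"])
for n in("top","side"):
    p,X,d=cloud(n)
    for k in sys.argv[1]:
        c=J[k];m=(np.hypot(X[...,0]-c[0],X[...,1]-c[1])<.06)&(X[...,2]>.1)&(X[...,2]<.118)&(d>0);Q=X[m]
        if len(Q)>20: print(n,k,len(Q),np.round((Q.min(0)+Q.max(0))/2,4),np.round(np.ptp(Q,axis=0),3))
E
python3 rim.py gr
```

```text
[0.53511958 0.06300323 0.27243931]
top g 242 [ 0.5314 -0.3812  0.1084] [0.082 0.084 0.016]
top r 451 [ 0.6275 -0.1174  0.109 ] [0.084 0.084 0.018]
side g 163 [ 0.5286 -0.382   0.1081] [0.083 0.087 0.016]
```

>>> send_rows(
  motion="0.85 -0.001 -0.055 0 0 0 0;0.85 -0.001 -0.055 0 0 0 0;0.85 -0.001 -0.055 0 0 0 0;0.85 -0.001 -0.055 0 0 0 0;0.85 0 -0.055 0 0 0 0",
)

```text
clock: 13.02
position: [0.5313, -0.2119, 0.2725]
ee_rot: [2.224, 2.216, 0.002]
force: [1.3, 0.1, -1.4]
width: 0.251
gripper_force: 20.0
```

>>> send_rows(
  motion="0.85 0 -0.055 0 0 0 0;0.85 0 -0.05 0 0 0 0;0.85 0 -0.043 0 0 0 0;0.85 0 -0.023 0 0 0 0;0.85 0 0 0 0 0 0",
)

```text
clock: 13.65
position: [0.5309, -0.3826, 0.2711]
ee_rot: [2.228, 2.215, 0.0]
force: [-0.6, 0.4, -1.9]
width: 0.259
gripper_force: 20.0
```

>>> send_rows(
  motion="0.85 0 0 -0.03 0 0 0;0.85 0 0 -0.025 0 0 0;0.85 0 0 -0.01 0 0 0;0.85 0 0 0 0 0 0;0.85 0 0 0 0 0 0",
)

```text
clock: 14.28
position: [0.5318, -0.3812, 0.2071]
ee_rot: [2.224, 2.217, 0.001]
force: [-0.3, 0.4, -1.5]
width: 0.257
gripper_force: 20.0
```

>>> send_rows(
  motion="0.85 0 0 -0.006 0 0 0;0.85 0 0 -0.006 0 0 0;0.85 0 0 -0.005 0 0 0;0.85 0 0 0 0 0 0;0.85 0 0 0 0 0 0",
)

```text
clock: 14.9
position: [0.5311, -0.3815, 0.1888]
ee_rot: [2.225, 2.217, 0.0]
force: [0.6, -0.4, -1.3]
width: 0.254
gripper_force: 20.0
```

>>> send_rows(
  motion="0.85 0 0 -0.002 0 0 0;0.85 0 0 -0.001 0 0 0;0.85 0 0 0 0 0 0;0.85 0 0 0 0 0 0",
)

```text
clock: 15.4
position: [0.531, -0.3815, 0.1858]
ee_rot: [2.225, 2.217, 0.0]
force: [-0.6, -0.1, -1.4]
width: 0.256
gripper_force: 20.0
```

>>> send_rows(
  motion="0.85 0 0 -0.001 0 0 0;0.85 0 0 0 0 0 0;0.85 0 0 0 0 0 0",
)

```text
clock: 15.78
position: [0.5311, -0.3815, 0.1857]
ee_rot: [2.225, 2.217, -0.0]
force: [-3.2, 1.2, 7.2]
width: 0.252
gripper_force: 20.0
```

>>> send_rows(
  motion="0.4 0 0 0 0 0 0;0.4 0 0 0 0 0 0;0.4 0 0 0 0 0 0;0.4 0 0 0 0 0 0;0.4 0 0 0.03 0 0 0",
)

```text
clock: 16.4
position: [0.5297, -0.381, 0.2127]
ee_rot: [-2.222, -2.214, 0.002]
force: [1.0, 0.3, 0.7]
width: 0.601
gripper_force: 0.0
```

>>> send_rows(
  motion="0.4 0 0 0.05 0 0 0;0.4 0.011 0.053 0 0 0 0;0.4 0.011 0.053 0 0 0 0;0.4 0.011 0.053 0 0 0 0;0.4 0.011 0.053 0 0 0 0",
)

```text
clock: 17.02
position: [0.5752, -0.1678, 0.2649]
ee_rot: [2.225, 2.217, 0.0]
force: [0.2, -0.2, 0.9]
width: 0.599
gripper_force: 0.0
```

>>> send_rows(
  motion="0.4 0.011 0.053 0 0 0 0;0.4 0.011 0.053 0 0 0 0;0.4 0.011 0.053 0 0 0 0;0.4 0.011 0.053 0 0 0 0;0.4 0.014 0.059 0 0 0 0",
)

```text
clock: 17.65
position: [0.6334, 0.1025, 0.2648]
ee_rot: [2.226, 2.215, -0.0]
force: [-0.2, -0.1, 0.9]
width: 0.599
gripper_force: 0.0
```

>>> send_rows(
  motion="0.4 0 0 -0.02 0 0 0;0.4 0 0 -0.03 0 0 0;0.4 0 0 -0.02 0 0 0;0.4 0 0 0 0 0 0;0.4 0 0 0 0 0 0",
)

```text
clock: 18.27
position: [0.6334, 0.1017, 0.1956]
ee_rot: [2.225, 2.217, 0.002]
force: [-0.3, -0.4, -0.7]
width: 0.601
gripper_force: 0.0
```

```bash
python3 rim.py gby
```

```text
[0.6334425  0.10173251 0.19562809]
top g 476 [ 0.5302 -0.3816  0.109 ] [0.083 0.085 0.018]
top b 259 [0.5388 0.3652 0.1082] [0.082 0.084 0.016]
side g 131 [ 0.5266 -0.3803  0.1091] [0.081 0.081 0.018]
side b 386 [0.5369 0.3625 0.1074] [0.083 0.085 0.015]
side y 243 [0.6298 0.1023 0.109 ] [0.083 0.082 0.018]
```

Green is seated and the blue jar hasn't moved. Now the blue lid.

>>> send_rows(
  motion="0.85 0 0 -0.009 0 0 0;0.85 0 0 0 0 0 0;0.85 0 0 0 0 0 0;0.85 0 0 0 0 0 0;0.85 0 0 0 0 0 0",
)

```text
clock: 19.0
position: [0.6331, 0.1016, 0.1858]
ee_rot: [2.225, 2.217, 0.0]
force: [-0.3, -0.7, -0.2]
width: 0.252
gripper_force: 20.0
```

>>> send_rows(
  motion="0.85 0 0 0 0 0 0;0.85 0 0 0.01 0 0 0;0.85 0 0 0.02 0 0 0;0.85 0 0 0.035 0 0 0;0.85 0 0 0.02 0 0 0",
)

```text
clock: 19.62
position: [0.6334, 0.1019, 0.2732]
ee_rot: [2.225, 2.217, 0.003]
force: [0.2, -0.3, -0.4]
width: 0.257
gripper_force: 20.0
```

>>> send_rows(
  motion="0.85 -0.015 0.04 0 0 0 0;0.85 -0.018 0.05 0 0 0 0;0.85 -0.018 0.05 0 0 0 0;0.85 -0.018 0.05 0 0 0 0;0.85 -0.016 0.045 0 0 0 0",
)

```text
clock: 20.25
position: [0.547, 0.3384, 0.2715]
ee_rot: [-2.225, -2.218, -0.001]
force: [0.7, 1.0, -1.2]
width: 0.255
gripper_force: 20.0
```

>>> send_rows(
  motion="0.85 -0.01 0.028 0 0 0 0;0.85 0 0 -0.02 0 0 0;0.85 0 0 -0.03 0 0 0;0.85 0 0 -0.015 0 0 0;0.85 0 0 0 0 0 0",
)

```text
clock: 20.88
position: [0.5378, 0.3641, 0.2051]
ee_rot: [-2.225, -2.217, 0.003]
force: [-0.4, 0.1, -1.0]
width: 0.254
gripper_force: 20.0
```

>>> send_rows(
  motion="0.85 0 0 0 0 0 0;0.85 0 0 0 0 0 0",
)

```text
clock: 21.12
position: [0.5384, 0.3649, 0.2069]
ee_rot: [2.225, 2.217, 0.003]
force: [0.1, 0.1, -1.9]
width: 0.256
gripper_force: 20.0
```

>>> send_rows(
  motion="0.85 0 0 -0.006 0 0 0;0.85 0 0 -0.006 0 0 0;0.85 0 0 -0.005 0 0 0;0.85 0 0 -0.003 0 0 0;0.85 0 0 0 0 0 0",
)

```text
clock: 21.75
position: [0.538, 0.3645, 0.1858]
ee_rot: [2.225, 2.217, -0.0]
force: [-1.1, -1.0, 1.2]
width: 0.257
gripper_force: 20.0
```

>>> send_rows(
  motion="0.85 0 0 -0.001 0 0 0;0.85 0 0 0 0 0 0;0.85 0 0 0 0 0 0",
)

```text
clock: 22.12
position: [0.5379, 0.3646, 0.1858]
ee_rot: [2.225, 2.217, 0.001]
force: [-3.0, -2.8, 9.0]
width: 0.259
gripper_force: 20.0
```

>>> send_rows(
  motion="0.4 0 0 0 0 0 0;0.4 0 0 0 0 0 0;0.4 0 0 0 0 0 0;0.4 0 0 0 0 0 0;0.4 0 0 0.03 0 0 0",
)

```text
clock: 22.75
position: [0.5372, 0.3634, 0.2127]
ee_rot: [-2.225, -2.217, 0.007]
force: [1.1, -0.3, 0.8]
width: 0.601
gripper_force: 0.0
```

>>> send_rows(
  motion="0.4 0 0 0.05 0 0 0;0.4 -0.01 -0.05 0 0 0 0;0.4 -0.01 -0.055 0 0 0 0;0.4 -0.01 -0.055 0 0 0 0;0.4 -0.01 -0.055 0 0 0 0",
)

```text
clock: 23.38
position: [0.4976, 0.1478, 0.2648]
ee_rot: [2.225, 2.217, 0.0]
force: [0.8, -0.0, 0.3]
width: 0.598
gripper_force: 0.0
```

>>> send_rows(
  motion="0.4 -0.01 -0.055 0 0 0 0;0.4 -0.01 -0.055 0 0 0 0;0.4 -0.011 -0.0535 0 0 0 0;0.4 -0.01 -0.028 -0.05 0 0 0;0.4 0 0 -0.05 0 0 0",
)

```text
clock: 24.0
position: [0.4567, -0.0451, 0.1641]
ee_rot: [2.229, 2.21, 0.0]
force: [0.4, -0.8, -0.2]
width: 0.601
gripper_force: 0.0
```

>>> send_rows(
  motion="0.4 0 0 -0.03 0 0 0;0.4 0 0 0 0 0 0;0.4 0 0 0 0 0 0",
)

```text
clock: 24.38
position: [0.4578, -0.0417, 0.1358]
ee_rot: [2.224, 2.217, 0.002]
force: [-0.0, 0.3, 0.7]
width: 0.601
gripper_force: 0.0
```

```bash
python3 rim.py by; python3 - <<'E'
from h import *
p,X,d=cloud("side");cv2.imwrite("pics/s2.png",p[140:300,180:380].repeat(3,0).repeat(3,1))
E
```

```text
[ 0.45775664 -0.0417074   0.13580343]
top b 400 [0.5376 0.3652 0.1091] [0.085 0.083 0.018]
top y 226 [0.6341 0.1017 0.1084] [0.084 0.086 0.016]
side b 468 [0.5359 0.3644 0.109 ] [0.081 0.082 0.018]
side y 261 [0.6315 0.1003 0.1073] [0.082 0.086 0.015]
```

View pics/s2.png

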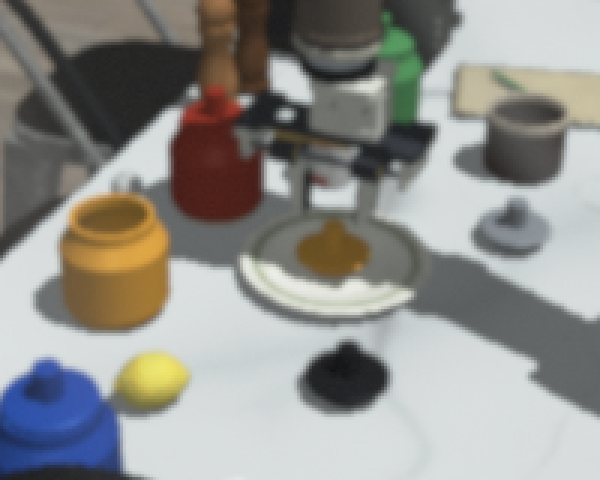

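Crop: the open fingers straddle the yellow knob (335,235) on the plate, the yellow jar is open and the blue lid is seated. I'll grip it.

>>> send_rows(
  motion="0.4 0 0 -0.02 0 0 0;0.4 0 0 -0.0145 0 0 0;0.85 0 0 0 0 0 0;0.85 0 0 0 0 0 0;0.85 0 0 0 0 0 0",
)

```text
clock: 25.15
position: [0.4574, -0.042, 0.1008]
ee_rot: [2.225, 2.217, 0.001]
force: [0.3, -0.9, 0.9]
width: 0.328
gripper_force: 0.0
```

>>> send_rows(
  motion="0.85 0 0 0 0 0 0;0.85 0 0 0 0 0 0;0.85 0 0 0 0 0 0",
)

```text
clock: 25.52
position: [0.4572, -0.042, 0.1006]
ee_rot: [2.225, 2.217, 0.001]
force: [-0.5, -0.4, 6.3]
width: 0.25
gripper_force: 20.0
```

>>> send_rows(
  motion="0.85 0 0 0.02 0 0 0;0.85 0 0 0.05 0 0 0;0.85 0 0 0.055 0 0 0;0.85 0 0 0.045 0 0 0;0.85 0.03 0.025 0 0 0 0",
)

```text
clock: 26.15
position: [0.4876, -0.0188, 0.2737]
ee_rot: [2.226, 2.209, 0.003]
force: [0.5, -0.1, -2.1]
width: 0.257
gripper_force: 20.0
```

>>> send_rows(
  motion="0.85 0.04 0.035 0 0 0 0;0.85 0.04 0.03 0 0 0 0;0.85 0.036 0.03 0 0 0 0;0.85 0.03 0.0235 0 0 0 0;0.85 0 0 0 0 0 0",
)

```text
clock: 26.78
position: [0.6339, 0.104, 0.2692]
ee_rot: [-2.221, -2.219, -0.001]
force: [-0.5, -0.1, -0.5]
width: 0.252
gripper_force: 20.0
```

>>> send_rows(
  motion="0.85 0 0 -0.02 0 0 0;0.85 0 0 -0.03 0 0 0;0.85 0 0 -0.012 0 0 0;0.85 0 0 0 0 0 0;0.85 0 0 0 0 0 0",
)

```text
clock: 27.4
position: [0.6334, 0.1015, 0.2094]
ee_rot: [2.225, 2.217, 0.002]
force: [0.0, -0.2, -1.3]
width: 0.254
gripper_force: 20.0
```

>>> send_rows(
  motion="0.85 0 0 -0.006 0 0 0;0.85 0 0 -0.006 0 0 0;0.85 0 0 -0.005 0 0 0;0.85 0 0 -0.003 0 0 0;0.85 0 0 0 0 0 0",
)

```text
clock: 28.02
position: [0.6329, 0.1015, 0.1879]
ee_rot: [-2.225, -2.217, 0.001]
force: [0.5, 1.0, -1.2]
width: 0.256
gripper_force: 20.0
```

>>> send_rows(
  motion="0.85 0 0 -0.002 0 0 0;0.85 0 0 0 0 0 0;0.85 0 0 0 0 0 0",
)

```text
clock: 28.4
position: [0.6332, 0.1016, 0.1868]
ee_rot: [2.225, 2.217, 0.001]
force: [-2.7, -0.5, 4.5]
width: 0.258
gripper_force: 20.0
```

Contact at the expected height. I'll release, rise and back off for a look.

>>> send_rows(
  motion="0.4 0 0 0 0 0 0;0.4 0 0 0 0 0 0;0.4 0 0 0 0 0 0;0.4 0 0 0 0 0 0;0.4 0 0 0.03 0 0 0",
)

```text
clock: 29.02
position: [0.6318, 0.1009, 0.2142]
ee_rot: [-2.224, -2.216, 0.006]
force: [0.5, 0.6, 1.0]
width: 0.598
gripper_force: 0.0
```

>>> send_rows(
  motion="0.4 0 0 0.055 0 0 0;0.4 -0.05 -0.03 0.03 0 0 0;0.4 -0.05 -0.03 0.03 0 0 0;0.4 -0.05 -0.03 0 0 0 0;0.4 -0.05 -0.03 0 0 0 0",
)

```text
clock: 29.65
position: [0.4362, -0.0165, 0.3287]
ee_rot: [2.225, 2.216, 0.001]
force: [1.1, -1.2, -0.1]
width: 0.595
gripper_force: 0.0
```

>>> send_rows(
  motion="0.4 0 -0.03 0 0 0 0;0.4 0 0 0 0 0 0;0.4 0 0 0 0 0 0;0.4 0 0 0 0 0 0",
)

```text
clock: 30.15
position: [0.438, -0.0446, 0.3284]
ee_rot: [-2.223, -2.219, -0.001]
force: [0.3, 0.6, 0.5]
width: 0.599
gripper_force: 0.0
```

```bash
python3 m.py | grep -E "^(top|side)"; python3 - <<'E'
from h import *
J={"b":(.538,.3645),"y":(.633,.1015),"r":(.6265,-.1165),"g":(.531,-.3815)}
p,X,d=cloud("side")
for k,c in J.items():  # tilt of the disc: plane fit of the disc top
    m=(np.hypot(X[...,0]-c[0],X[...,1]-c[1])<.038)&(np.hypot(X[...,0]-c[0],X[...,1]-c[1])>.016)&(X[...,2]>.108)&(X[...,2]<.122)
    Q=X[m];a=np.linalg.lstsq(np.c_[Q[:,:2]-c,np.ones(len(Q))],Q[:,2],rcond=None)[0];print(k,np.round(a,4))
cv2.imwrite("pics/s3.png",p)
E
```

```text
top jb knob 69 [0.5393 0.3635 0.1456] [0.023 0.023] disc 480 [0.5387 0.3653 0.115 ] [0.081 0.081 0.01 ]
top jy knob 64 [0.6343 0.1006 0.1457] [0.022 0.022] disc 477 [0.6327 0.1012 0.1151] [0.081 0.08  0.01 ]
top jr knob 0   disc 60 [ 0.6606 -0.1091  0.1151] [0.018 0.047 0.01 ]
top jg knob 63 [ 0.5318 -0.3809  0.1455] [0.024 0.024] disc 515 [ 0.5307 -0.3815  0.115 ] [0.082 0.082 0.01 ]
top plate [0.4514 0.0071 0.0225] [0.18859237 0.09918275 0.01902521]
side jb knob 77 [0.537  0.3636 0.1443] [0.024 0.023] disc 509 [0.5358 0.364  0.115 ] [0.081 0.084 0.01 ]
side jy knob 44 [0.6324 0.0986 0.1451] [0.023 0.024] disc 276 [0.6315 0.103  0.115 ] [0.083 0.081 0.01 ]
side jr knob 34 [ 0.6246 -0.1199  0.1449] [0.023 0.026] disc 177 [ 0.6248 -0.1168  0.115 ] [0.08  0.081 0.01 ]
side jg knob 20 [ 0.5322 -0.3803  0.1453] [0.02 0.02] disc 98 [ 0.5265 -0.3718  0.1151] [0.077 0.064 0.01 ]
side plate [ 0.4536 -0.047   0.02  ] [0.19993295 0.20286525 0.01406739]
b [ 0.0102 -0.0467  0.1179]
y [ 0.0133 -0.0586  0.1182]
r [ 0.0169 -0.0664  0.1183]
g [ 0.0258 -0.0886  0.1184]Traceback (most recent call last):
  File "m.py", line 19, in <module>
    cs=max(cv2.findContours(mk,0,2)[0],key=cv2.contourArea);(a,b),r=cv2.minEnclosingCircle(cs)
ValueError: max() iterable argument is empty
```

View pics/s3.png

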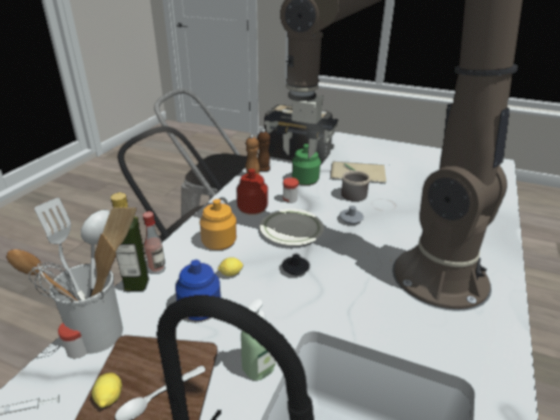

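All four lids match their jars in the side view. The heights and positions equal those of the seated lids at the start, and the apparent tilt also shows on the untouched red lid, so it is view bias. Handing in.

```bash
python3 -c "
from cell import arm
print(arm.sign_off())"
```

```text
the job is handed in; nothing more can be done
None
```

The job is handed in: the blue, yellow and green lids are now on their own canisters, red was right from the start, and my final camera check showed all four seated, though the sign-off returned no verdict.

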